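# Hang the refilled rivet bin back on the bench rail

## Task

The refilled rivet bin stands on the bench. Hang it back on the rail in the gap between the hanging bins: lower it through the gap so that its hook goes over the bar, then press it down firmly but not roughly until the hook sits fully home and the spring tongue has clicked under the bar's lip, and let go. Keep it upright so that no rivets spill, and leave the hanging bins where they are.

Things in the scene. Friction and masses are not known exactly. Their poses are not given: they have to be found in the camera images.
- rivet_bin: Grey plastic bin of rivets standing on the bench: 62 wide (y), 91 deep (x), walls 52 high behind, 34 in front; origin mid-underside. x runs from its low front to its flat back wall (rear face 44 mm behind the origin, foot chamfered 2 mm), z up. 0.18 to 0.3 kg. A grip tab stands over the back wall; behind it is screwed a steel hook plate with a spring tongue.
- rivet_bin_grip (a point): Where to pinch the rivet bin from above, front-to-back: on its tab (10 thick in x, 40 wide in y), 39 mm behind and 115 mm above the bin's origin. The tab's top is 140 mm above the underside; below 95 mm the hook plate may be in the way behind it. Its centre is 7.5 mm in front of the bar's middle when the back wall lies flat on the bar. Axes as the bin.
- rivet_bin_tongue (a joint): Angle of the bin's spring tongue, rad: 0 at rest, about 0.07 forced open by the bar's lip, under 0.03 again once it has clicked under the lip with the hook fully home. Its bead is 25 mm below the hook's seat, 3 mm behind the back wall; its 9 mm mouth 46 mm below. Pushing on takes 3 to 15 N, most about 25 mm before home, little after the click at 5 mm; then the push rises sharply. Weight does not seat it.
- rivet_bin_back (a point): Point on the rear face of the bin's back wall, mid-width, 75 mm above the underside. Here sits the hook plate (60 wide, reaching 13.5 mm back), screwed on through slots: its seat, which rests on the bar's top at home, is 0 to 14 mm above this point, set by hand and not measured, so home must be felt. Its ears end 16.5 mm below the seat; throat for the bar 6.5 mm.
- left_bin: The same kind of bin, hanging clicked home on the rail left of the gap (towards +y of the bar), its hook plate set its own way. Origin at the middle of its underside, axes as the rivet bin.
- right_bin: The same kind of bin, hanging right of the gap, its hook plate set its own way; origin and axes likewise. The gap between left and right bin is 66 to 69 mm wide. A third bin hangs beyond it.
- rail_top (a point): Middle of the rounded top edge of the bar: steel, 385 long (y), 45 high, 5 thick (x) in its upper 20 mm (the lip is behind) and 2.5 below, clamped to posts 175 mm to either side at 125 to 145 mm above the bench. x points from the bar's robot side to its back, y along it, z up. The bins hang on the robot side, back walls flat on it.
- rail: The bar; same origin and axes as the point above. A push of more than about 25 N onto it counts as rough.

How it is judged:
By the outcome, as a careful person would: the job done as asked, in the order asked, and still so for the second after the job is handed in, with the robot touching nothing.
It also fails if it takes over 51 s, if anything falls off the work surface, if the arm or the gripper's body presses on something with over 40 N, if the wrist force passes 120 N, or if a joint passes its speed limit or range.

## Robot

A 6-joint arm with a two-finger parallel gripper is mounted at the origin on the work surface; the furniture and walls round the work are solid. World frame = base frame: x ahead of the robot, y to its left, z up, the work surface at z = 0. Lengths are in m, angles in rad, forces in N, time in s.
With the tool pointing down it reaches from about 0.4 to 0.825 m from the base axis. Payload 7 kg.
Tool frame: the origin (TCP) lies at the very end of the fingers, on their centre line; the grasp point (between the pads) lies 19 mm behind it; z points along the fingers, x is the direction in which the jaws open and shut, and the axes are right-handed (so a half turn about z gives the same grasp; the last joint's range is limited). The gripper opens to 88 mm and grips with 3 to 60 N. Pads are 19 mm wide; open, the fingers measure 130 mm over their backs; the gripper's body (78 mm by 193 mm) begins 47 mm behind the grasp point.
Start: joints at [-0.915, 0.359, 0.012, 0, -1.224, -0.288], TCP at [0.243, -0.63, 0.195] pointing down, gripper open.
Joint ranges: [-3.07, 3.07], [-1.43, 2.12], [-1.02, 1.25], [-3.03, 1.67], [-3.05, -0], [-3.03, 3.03]. Speed limits (rad/s): [2.39, 2.39, 3.01, 3.14, 3.14, 3.14].

## Interface

Orientations are given as [roll, pitch, yaw] about the fixed x, y, z axes, in that order (R = Rz(yaw) Ry(pitch) Rx(roll)).
In Python, from station import telemetry, grab_frame, arm, regions_of, pinpoint gives the robot as it stands. The module is installed in compiled form; this text tells all that it offers.
- The arm moves only by the shell command python3 -m inch 'ROWS' [FORCE]. ROWS is text: rows parted by semicolons, each of 7 numbers parted by spaces: the opening, from 0 (shut) to 1 (fully open), then the shift along the world's x, y, z in cm, then the turn, a rotation vector about the world's x, y, z in degrees. A call has 1 to 12 rows; each row is the pose to reach, as a shift and turn from the pose measured when the call began; what a row does not reach only later rows make up. A row lasts 1/8 s, in which the tool goes at most 62.5 mm and 10.7 degrees, less where a joint would pass 70% of its speed; a pose out of reach is approached as far as the arm can. A call with a gripper value outside its range is refused whole. The fingers move at their own pace and stop on an object; FORCE is the grip in N (left out, the last holds). Time passes only in rows, so rows that repeat a pose let the fingers close. It gives the time, the measured TCP pose, the force and the opening at its end, in the units of the state.
- telemetry.get_state(): the state, without advancing time (a new reading comes with each control period).
- grab_frame(name): name is "scene" or "side" or "wrist"; returns a dict with "pixels" (400x640x3 uint8, red, green, blue), "fx", "fy", "cx", "cy" (pixels), "R" (3x3) and "t" (3): a world point X has camera coordinates R X + t. Camera axes: x right, y down, z forward; pixel columns grow to the right and rows downward; lengths in m; the calibration is good to about 2 mm. A picture is of the moment at which its call begins. There is no depth.
- arm.job_done(): hands the job in, once; it reports no verdict.
Trained networks look in the newest picture that a camera, given by its name, has taken for a name from the list of things; names that differ only in an ending like _2 or _b are one class to them, and where a whole thing is asked for, a point or a joint stands for the part that bears it (a point fixed in the world has none). Each returns a list of dicts, best first, with "p" (0 to 1); they miss things now and then, are a little off and sometimes report something else, mostly with a low value. They report only what shows in the picture. A call takes as long as a camera call.
- regions_of(camera, name): "pixels" (400x640 bool, what is visible of it) and "bbox" ([left, top, right, bottom] in pixels, round what is visible of it).
- pinpoint(camera, name): "location" ([column, row] in pixels: a listed point, or the origin of a listed thing).
The state is a dict: "t": time; "q": joint angles; "qd": joint speeds; "joint_efforts": joint torques, N m; "eef_pos": TCP position; "ee_rot": TCP orientation; "force": force on the tool from outside, world axes, zero at the start; "moment": the same for the moment, N m; "width": finger opening in m.
Only numpy, scipy, OpenCV 4.12 (cv2) and the standard library are available. Lean on these libraries where they do the work, as an engineer would, in place of code of your own. Each camera call takes 0.05 s, during which the arm holds its last target. There are 200 camera calls.

## Working session

There is one attempt and no reset: what is moved stays moved. The work goes in short steps, Python scripts to look and compute and a shell command to move; the robot and the scene stay as the last step left them, time stands still between calls to the robot, and variables do not carry over. Pictures are saved under pics/ and viewed, about 8 in all and at most 12, crops included, and the job is handed in when it is done.

```bash
mkdir -p pics
cat > h.py <<'E'
import numpy as np, cv2
from station import telemetry, grab_frame, arm, regions_of, pinpoint
from scipy.optimize import least_squares
def tri(obs):
    # obs list of (frame, [u,v])
    A=[]
    for f,(u,v) in obs:
        P=np.hstack([np.array(f["R"]),np.array(f["t"]).reshape(3,1)])
        a=(u-f["cx"])/f["fx"]; b=(v-f["cy"])/f["fy"]
        A+= [a*P[2]-P[0], b*P[2]-P[1]]
    X=np.linalg.svd(np.array(A))[2][-1]; return X[:3]/X[3]
def proj(f,X):
    c=np.array(f["R"])@np.array(X)+np.array(f["t"]).ravel()
    return np.array([f["fx"]*c[0]/c[2]+f["cx"], f["fy"]*c[1]/c[2]+f["cy"]])
def onplane(f,uv,z):
    R=np.array(f["R"]);t=np.array(f["t"]).ravel()
    d=R.T@np.array([(uv[0]-f["cx"])/f["fx"],(uv[1]-f["cy"])/f["fy"],1]); c=-R.T@t
    return c+d*(z-c[2])/d[2]
def save(f,n): cv2.imwrite("pics/"+n,f["pixels"][:,:,::-1])
E
python3 - <<'E'
from h import *
F={}
for c in ["scene","side","wrist"]:
    f=grab_frame(c);F[c]=f;save(f,c+"0.png")
    print(c,"cam at",(-np.array(f["R"]).T@np.array(f["t"]).ravel()).round(3))
    for n in ["rivet_bin","rivet_bin_grip","rivet_bin_back","left_bin","right_bin","rail_top","rail"]:
        r=pinpoint(c,n); print(n,[(np.round(d["location"],1).tolist(),round(d["p"],2)) for d in r[:4]])
s=telemetry.get_state();print(s)
cv2.imwrite("pics/two.png",np.vstack([F["scene"]["pixels"],F["side"]["pixels"]])[:,:,::-1][:, :])
E
```

```text
scene cam at [0.122 0.472 0.558]
rivet_bin [([386.3, 218.4], 0.82)]
rivet_bin_grip [([370.1, 170.0], 0.77)]
rivet_bin_back [([365.2, 187.2], 0.63)]
left_bin [([308.8, 329.4], 0.98)]
right_bin [([314.4, 269.2], 0.84)]
rail_top [([279.6, 247.8], 0.78)]
rail [([278.5, 246.4], 0.64), ([278.5, 247.7], 0.21)]
side cam at [0.053 0.554 0.7  ]
rivet_bin [([346.0, 196.0], 0.81)]
rivet_bin_grip [([330.7, 155.3], 0.75), ([347.0, 193.1], 0.42)]
rivet_bin_back [([327.8, 169.9], 0.79)]
left_bin [([278.7, 290.5], 0.61)]
right_bin [([284.4, 242.7], 0.73)]
rail_top [([258.3, 227.2], 0.72)]
rail [([256.2, 225.1], 0.63)]
wrist cam at [ 0.169 -0.659  0.384]
rivet_bin []
rivet_bin_grip []
rivet_bin_back []
left_bin []
right_bin []
rail_top []
rail []
{'t': 1.2, 'q': array([-9.14908362e-01,  3.58592634e-01,  1.18925523e-02, -2.25309756e-06,
       -1.22411950e+00, -2.88071916e-01]), 'qd': array([ 0.00205215,  0.00199369, -0.00105273,  0.00065325,  0.00172663,
       -0.0008457 ]), 'joint_efforts': array([-1.10649984e-03, -5.82395732e+01,  2.93296444e+01,  7.00260848e+00,
        1.23683363e-02, -7.70907604e-06]), 'eef_pos': array([ 0.24266557, -0.62983505,  0.19506236]), 'ee_rot': array([-3.14158808e+00, -2.29028516e-05,  1.93861161e+00]), 'force': array([0.07916688, 0.51210162, 0.46984485]), 'moment': array([ 0.00178166, -0.00154535, -0.0262528 ]), 'width': 0.08750225399900476}
```

View pics/scene0.png

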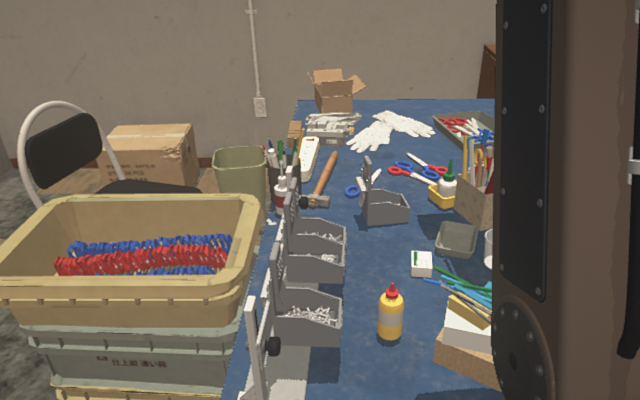

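View pics/side0.png

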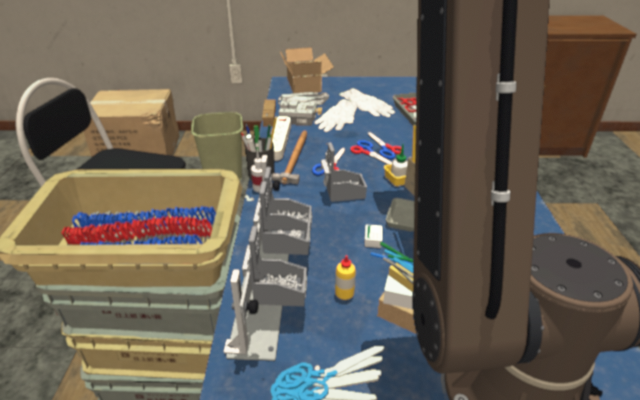

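The scene and side pictures both show the bin free on the bench (scene about 385,205) and the rail running away from the camera. The left bin is at (310,318), with the gap beyond it and the right and third bins at (315,262) and (315,235).

Run:
```python
from h import *
a=grab_frame("scene");b=grab_frame("side")
for n in ["rivet_bin","rivet_bin_grip","rivet_bin_back","left_bin","right_bin","rail_top"]:
    u=pinpoint("scene",n);v=pinpoint("side",n)
    if u and v:
        X=tri([(a,u[0]["location"]),(b,v[0]["location"])])
        print(n,X.round(4),u[0]["location"]-proj(a,X))
u=pinpoint("scene","rivet_bin")[0]["location"];v=pinpoint("side","rivet_bin")[0]["location"]
o=[onplane(a,u,0),onplane(b,v,0)];print(o)
for n in ["rivet_bin_grip"]:
  print(onplane(a,pinpoint("scene",n)[0]["location"],.115),onplane(b,pinpoint("side",n)[0]["location"],.115))
for z in [.125,.135,.145]:
  print(z,onplane(a,pinpoint("scene","rail_top")[0]["location"],z),onplane(b,pinpoint("side","rail_top")[0]["location"],z))
```

```text
rivet_bin [ 0.5048 -0.3637 -0.0104] [-1.39871063 -0.58719336]
rivet_bin_grip [ 0.5565 -0.3837  0.0826] [-3.21434349 -0.6726899 ]
rivet_bin_back [ 0.5314 -0.3258  0.0727] [0.22743015 0.0818061 ]
left_bin [0.3966 0.0909 0.0955] [-2.34080416  0.00752185]
right_bin [ 0.5033 -0.0922  0.0175] [-0.90392693 -0.13427749]
rail_top [0.4674 0.0397 0.1718] [-2.42085952  0.3833544 ]
[array([ 0.50146385, -0.34907342,  0.        ]), array([ 0.49445086, -0.34977433,  0.        ])]
[ 0.53401796 -0.32490654  0.115     ] [ 0.52284822 -0.33536147  0.115     ]
0.125 [ 0.51200304 -0.00996005  0.125     ] [ 0.50160642 -0.00851629  0.125     ]
0.135 [0.50298606 0.00116965 0.135     ] [0.49379597 0.0012643  0.135     ]
0.145 [0.49396907 0.01229935 0.145     ] [0.48598552 0.01104488 0.145     ]
```

```bash
python3 -m inch '1 2 3 5 0 0 10; 1 5 7 10 0 0 20; 1 9 11 15 0 0 30; 1 13 15 20 0 0 40; 1 17 19 20 0 0 50; 1 21 23 20 0 0 60; 1 24 27 20 0 0 69; 1 24 27 20 0 0 69; 1 24 27 20 0 0 69'
python3 - <<'E'
from h import *
f=grab_frame("wrist");save(f,"w1.png")
print((-np.array(f["R"]).T@np.array(f["t"]).ravel()).round(3),np.array(f["R"])[2])
for n,z in [("rivet_bin",0),("rivet_bin_grip",.115),("rivet_bin_back",.075),("left_bin",.05),("right_bin",.05),("rail_top",.135)]:
    for d in pinpoint("wrist",n)[:2]: print(n,np.round(d["location"],1),round(d["p"],2),onplane(f,d["location"],z).round(4))
E
```

```text
t: 3.52
eef_pos: [0.4829, -0.3595, 0.3951]
ee_rot: [-3.141, -0.0, -3.14]
force: [-0.1, 0.2, 0.3]
width: 0.0876
[ 0.484 -0.44   0.584] [ 1.71440488e-04  2.97338880e-01 -9.54771994e-01]
rivet_bin [307.3 142.5] 0.81 [ 0.5039 -0.3555  0.    ]
rivet_bin_grip [285.2 176.8] 0.79 [ 0.5304 -0.3256  0.115 ]
rivet_bin_back [284.3 171.4] 0.7 [ 0.5355 -0.324   0.075 ]
right_bin [322.2 321.2] 0.66 [ 0.4786 -0.0476  0.05  ]
```

View pics/w1.png

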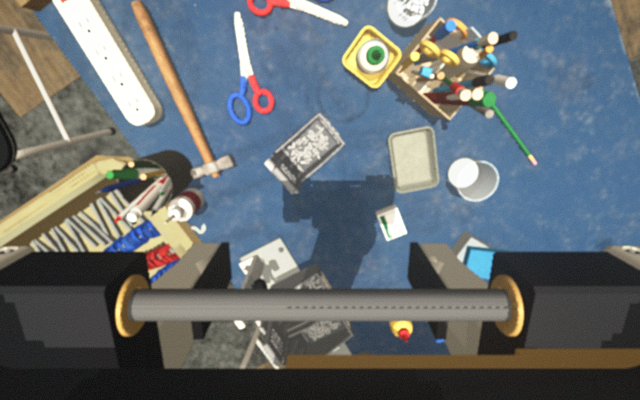

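Run:
```python
from h import *
f=grab_frame("wrist")
r=regions_of("wrist","rivet_bin")[0]; m=r["pixels"].astype(np.uint8)
c=max(cv2.findContours(m,0,1)[0],key=cv2.contourArea); R=cv2.minAreaRect(c); print(r["p"],r["bbox"],R,cv2.boxPoints(R))
I=f["pixels"].copy()[:,:,::-1]
for yaw in [40,45,50]:
    pass
cr=cv2.resize(np.ascontiguousarray(I[90:210,245:365]),None,fx=5,fy=5,interpolation=cv2.INTER_CUBIC)
cv2.imwrite("pics/w1c.png",cr)
```

```text
0.56 [262.5, 110.3, 342.1, 195.0] ((304.7500305175781, 152.75003051757812), (45.96194076538086, 77.78174591064453), 45.0) [[261.00003 164.00003]
 [316.00003 109.00003]
 [348.50003 141.50003]
 [293.50003 196.50003]]
```

View pics/w1c.png

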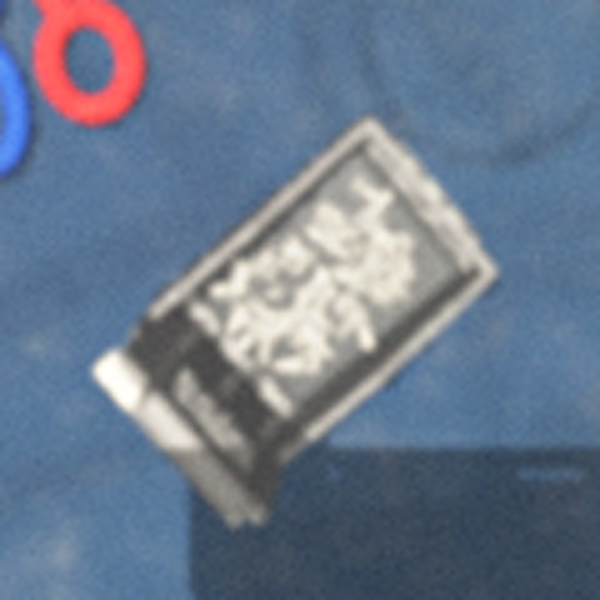

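Run:
```python
from h import *
f=grab_frame("wrist")
g=lambda x,y:(245+x/5,90+y/5)
A=onplane(f,g(370,118),.034);B=onplane(f,g(497,270),.034);print(A,B,np.hypot(*(B-A)[:2]),np.degrees(np.arctan2((A-B)[0],(B-A)[1])), (A+B)/2)
C=onplane(f,g(93,370),.125);D=onplane(f,g(235,525),.125);print(C,D,np.hypot(*(D-C)[:2]),np.degrees(np.arctan2((C-D)[0],(D-C)[1])))
C=onplane(f,g(125,348),.14);D=onplane(f,g(268,515),.14);print(C,D,np.hypot(*(D-C)[:2]),np.degrees(np.arctan2((C-D)[0],(D-C)[1])))
# model overlay for candidates
def model(x,y,yaw):
    c,s=np.cos(yaw),np.sin(yaw)
    T=lambda p:[x+c*p[0]-s*p[1],y+s*p[0]+c*p[1],p[2]]
    return T
def res(p):
    T=model(*p)
    obs=[((-.047,.031,.034),g(497,270)),((-.047,-.031,.034),g(370,118)),((.039,0,.115),pinp[0]),((.044,0,.075),pinp[1]),((0,0,0),pinp[2])]
    return np.concatenate([proj(f,T(a))-b for a,b in obs])
pinp=[pinpoint("wrist",n)[0]["location"] for n in ["rivet_bin_grip","rivet_bin_back","rivet_bin"]]
S=least_squares(res,[.5,-.35,.75]);print(S.x,np.degrees(S.x[2]),S.fun.round(1))
T=model(*S.x);print("grip",T((.039,0,.115)))
I=f["pixels"][:,:,::-1].copy()
I=cv2.resize(np.ascontiguousarray(I[90:210,245:365]),None,fx=5,fy=5,interpolation=cv2.INTER_CUBIC)
P=lambda p:tuple(int(v) for v in (proj(f,T(p))-[245,90])*5)
def poly(ps,col):
    for a,b in zip(ps,ps[1:]+ps[:1]): cv2.line(I,P(a),P(b),col,1)
poly([(-.047,.031,.034),(-.047,-.031,.034),(.044,-.031,.052),(.044,.031,.052)],(0,255,0))
poly([(.034,.02,.14),(.034,-.02,.14),(.044,-.02,.14),(.044,.02,.14)],(0,0,255))
poly([(.044,.03,.085),(.044,-.03,.085),(.0575,-.03,.085),(.0575,.03,.085)],(255,255,0))
cv2.imwrite("pics/w1d.png",I)
```

```text
[ 0.48404225 -0.40484281  0.034     ] [ 0.44469594 -0.35892855  0.034     ] 0.06046694445016513 40.594982641648436 [ 0.4643691  -0.38188568  0.034     ]
[ 0.55685411 -0.34625063  0.125     ] [ 0.52046836 -0.30367626  0.125     ] 0.05600446436287387 40.518511757362376
[ 0.54607331 -0.3550181   0.14      ] [ 0.51058248 -0.31089014  0.14      ] 0.0566292842861861 38.80869951846408Traceback (most recent call last):
  File "<stdin>", line 16, in <module>
IndexError: list index out of range
```

```bash
cat > fit.py <<'E'
from h import *
f=grab_frame("wrist")
g=lambda x,y:(245+x/5,90+y/5)
def model(x,y,yaw):
    c,s=np.cos(yaw),np.sin(yaw)
    return lambda p:[x+c*p[0]-s*p[1],y+s*p[0]+c*p[1],p[2]]
def res(p):
    T=model(*p)
    obs=[((-.047,.031,.034),g(497,270)),((-.047,-.031,.034),g(370,118)),((.039,0,.115),(285.2,176.8)),((.044,0,.075),(284.3,171.4)),((0,0,0),(307.3,142.5))]
    return np.concatenate([(proj(f,T(a))-b)*(1 if i<2 else .4) for i,(a,b) in enumerate(obs)])
S=least_squares(res,[.5,-.35,.75]);print(S.x,np.degrees(S.x[2]),S.fun.round(1))
T=model(*S.x);print("grip",T((.039,0,.115)))
I=f["pixels"][:,:,::-1].copy()
I=cv2.resize(np.ascontiguousarray(I[90:210,245:365]),None,fx=5,fy=5,interpolation=cv2.INTER_CUBIC)
P=lambda p:tuple(int(v) for v in (proj(f,T(p))-[245,90])*5)
def poly(ps,col):
    for a,b in zip(ps,ps[1:]+ps[:1]): cv2.line(I,P(a),P(b),col,1)
poly([(-.047,.031,.034),(-.047,-.031,.034),(.044,-.031,.052),(.044,.031,.052)],(0,255,0))
poly([(.034,.02,.14),(.034,-.02,.14),(.044,-.02,.14),(.044,.02,.14)],(0,0,255))
poly([(.044,.03,.085),(.044,-.03,.085),(.0575,-.03,.085),(.0575,.03,.085)],(255,255,0))
cv2.imwrite("pics/w1d.png",I)
E
python3 fit.py
```

```text
[ 0.50085024 -0.35184616  0.6936615 ] 39.743876293165044 [-0.   0.4 -0.2 -0.8 -0.2 -0.2  0.1  0.2  0.7  1. ]
grip [np.float64(0.5308377339566589), np.float64(-0.32691124037737584), 0.115]
```

View pics/w1d.png

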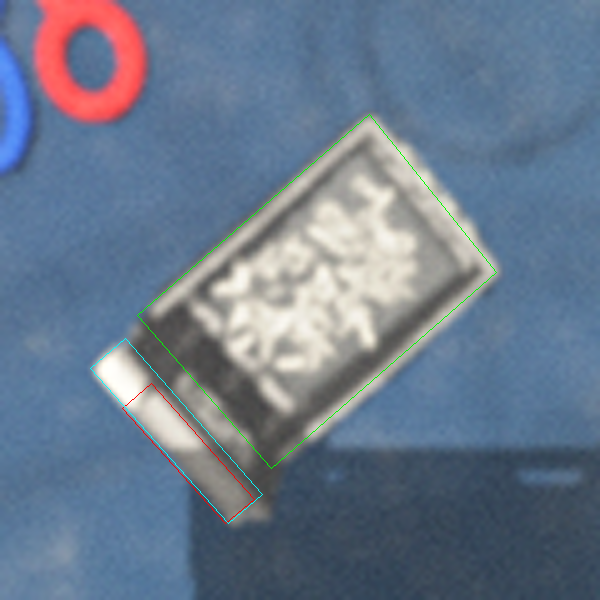

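The overlay fits: bin yaw is about 40°, grip point (0.531, -0.327). Next I look at the rail before grasping.

```bash
python3 -m inch '1 0 6 0 0 0 0; 1 0 12 0 0 0 0; 1 0 18 0 0 0 0; 1 0 24 0 0 0 0;1 0 30 0 0 0 0;1 0 36 0 0 0 0;1 0 39 0 0 0 0;1 0 39 0 0 0 0;1 0 39 0 0 0 0'
cat > look.py <<'E'
from h import *
import sys
f=grab_frame("wrist");save(f,sys.argv[1])
import pickle; pickle.dump(f,open("pics/"+sys.argv[1]+".pkl","wb"))
print((-np.array(f["R"]).T@np.array(f["t"]).ravel()).round(3))
for n,z in [("left_bin",.05),("right_bin",.05),("rail_top",.135),("rivet_bin_grip",.17),("rivet_bin_back",.13)]:
    for d in pinpoint("wrist",n)[:3]: print(n,np.round(d["location"],1),round(d["p"],2),onplane(f,d["location"],z).round(4))
E
python3 look.py w2.png
```

```text
t: 5.25
eef_pos: [0.4825, 0.0298, 0.3952]
ee_rot: [-3.141, 0.0, -3.14]
force: [0.7, -0.9, -0.4]
width: 0.0877
[ 0.484 -0.051  0.584]
left_bin [361.1 162.7] 0.73 [0.4199 0.0573 0.05  ]
right_bin [317.9  86.3] 0.77 [ 0.486  -0.0539  0.05  ]
rail_top [300.2 137.2] 0.87 [0.5079 0.0076 0.135 ]
```

View pics/w2.png

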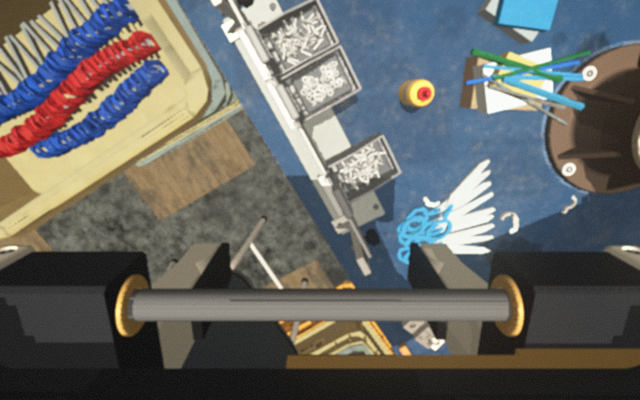

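```bash
python3 -m inch '1 0 0.5 -4 0 0 10;1 0 1 -8 0 0 20;1 0 1 -10 0 0 27;1 0 1 -10 0 0 27;1 0 1 -10 0 0 27'
python3 look.py w3.png
python3 - <<'E'
import cv2,numpy as np
a=cv2.imread("pics/w2.png")[0:250,200:420];b=cv2.imread("pics/w3.png")[0:250,200:440]
cv2.imwrite("pics/c2.png",cv2.resize(a,None,fx=2.4,fy=2.4,interpolation=2))
cv2.imwrite("pics/c3.png",cv2.resize(b,None,fx=2.4,fy=2.4,interpolation=2))
E
```

```text
t: 6.18
eef_pos: [0.4832, 0.0391, 0.2963]
ee_rot: [-3.141, 0.001, -2.674]
force: [0.3, 0.1, 1.5]
width: 0.0878
[ 0.52  -0.033  0.485]
left_bin [357.6 191.1] 0.73 [0.4214 0.0566 0.05  ]
right_bin [357.9  88. ] 0.57 [ 0.4812 -0.0538  0.05  ]
rail_top [315.3 133.9] 0.75 [0.5055 0.0067 0.135 ]
rivet_bin_back [358.1 188.1] 0.52 [0.4406 0.0371 0.13  ]
```

View pics/c3.png

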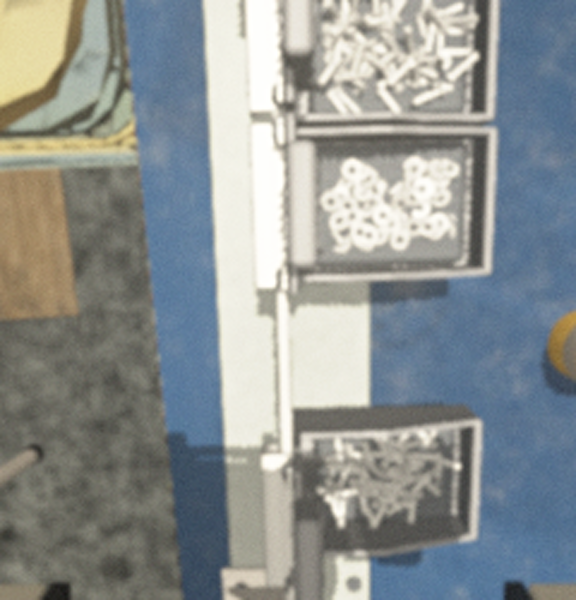

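View pics/c2.png

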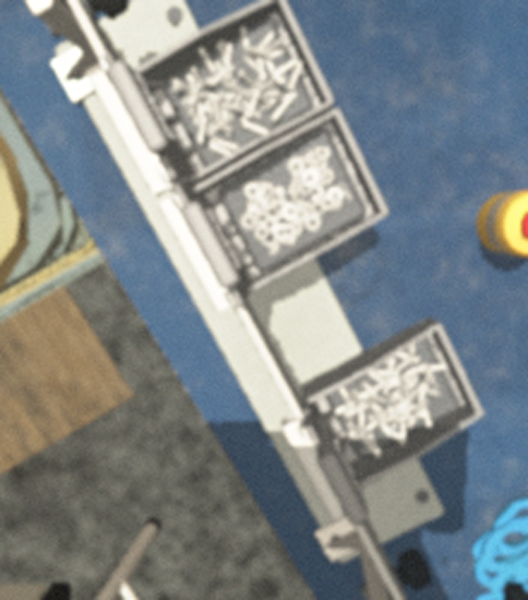

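```bash
cat > fit2.py <<'E'
from h import *
import pickle
f2=pickle.load(open("pics/w2.png.pkl","rb"));f3=pickle.load(open("pics/w3.png.pkl","rb"))
g=lambda x,y:np.array((200+x/2.4,y/2.4))
def rail(p):
    c,s=np.cos(p[3]),np.sin(p[3])
    return lambda q:np.array([p[0]+c*q[0]-s*q[1],p[1]+s*q[0]+c*q[1],p[2]+q[2]])
# p: x,y,z,yaw, yR(left edge of right bin), yL(right edge of left), sR,sL ; y origin = gap middle => yR=-gap/2
def corners(p):
    T=rail(p);h=p[4]/2; zR=-.075-p[5]+.034; zL=-.075-p[6]+.034
    return [T((-.0935,-h,zR)),T((-.0935,-h-.062,zR)),T((-.0935,h,zL)),T((-.0935,h+.062,zL))]
obs=[[g(385,212),g(337,112),g(437,323),g(481,412)],[g(491,273),g(495,128),g(481,420),g(475,540)]]
bar=[(f3,g(283.5,300)),(f3,g(288,440)),(f2,g(240,306)),(f2,g(297,402))]
def res(p):
    r=[]
    for f,o in zip([f2,f3],obs):
        for X,u in zip(corners(p),o): r+=list(proj(f,X)-u)
    T=rail(p)
    for f,u in bar:
        X=onplane(f,u,p[2]); d=X-np.array(p[:3]); r.append((-0+np.cos(p[3])*d[0]+np.sin(p[3])*d[1])*1000)
    r+= [(p[4]-.0675)/.001,(p[5]-.007)/.004,(p[6]-.007)/.004,(p[2]-.135)/.006]
    return r
if __name__=="__main__":
    print(f3["fx"],f3["cx"],f3["cy"])
    S=least_squares(res,[.5,.0,.135,.5,.0675,.007,.007]);print(S.x.round(4),np.degrees(S.x[3]))
    print(np.round(S.fun,1)); C=np.linalg.inv(S.jac.T@S.jac);print(np.sqrt(np.diag(C)).round(4))
E
python3 fit2.py
```

```text
354.61480826752353 319.14758177559423 198.96054666621765
[0.4928 0.0239 0.1315 0.4931 0.0681 0.0059 0.0071] 28.252573247943875
[ 1.5  0.6  0.5 -1.8  1.2 -0.7  1.1  0.4 -1.4  0.5 -0.4  0.3 -0.1 -0.6
  0.3 -0.8  0.1 -0.3  0.3 -2.   0.6 -0.3  0.  -0.6]
[0.0006 0.0008 0.0028 0.0068 0.0008 0.0033 0.0032]
```

```bash
python3 -m inch '0.6 0.8 -6 0 0 0 3;0.6 1.6 -12 0 0 0 6;0.6 2.4 -18 0 0 0 9;0.6 3.2 -24 0 0 0 13;0.6 4 -30 0 0 0 13;0.6 4.8 -36.6 0 0 0 13;0.6 4.8 -36.6 -2 0 0 13;0.6 4.8 -36.6 -4 0 0 13;0.6 4.8 -36.6 -4 0 0 13' 5
```

```text
t: 7.6
eef_pos: [0.5299, -0.3266, 0.254]
ee_rot: [3.139, -0.001, -2.445]
force: [-0.1, 0.5, 0.6]
width: 0.0525
```

```bash
python3 -m inch '0.6 0.1 0 -5 0 0 0;0.6 0.1 0 -10 0 0 0;0.6 0.1 0 -13.5 0 0 0;0.6 0.1 0 -15.5 0 0 0;0.6 0.1 0 -15.5 0 0 0;0 0.1 0 -15.5 0 0 0;0 0.1 0 -15.5 0 0 0;0 0.1 0 -15.5 0 0 0;0 0.1 0 -15.5 0 0 0' 8
python3 -m inch '0 0 0 0 0 0 0;0 0 0 0 0 0 0;0 0 0 0 0 0 0' 50
```

```text
t: 8.72
eef_pos: [0.531, -0.3267, 0.0995]
ee_rot: [3.139, -0.0, -2.445]
force: [-0.3, 0.5, 0.2]
width: 0.0183
t: 9.1
eef_pos: [0.531, -0.3267, 0.0995]
ee_rot: [3.139, -0.0, -2.445]
force: [-0.4, 0.8, 1.4]
width: 0.0093
```

```bash
python3 -m inch '0 0 0 0.5 0 0 0;0 0 0 1.5 0 0 0;0 0 0 3.5 0 0 0;0 0 0 6.5 0 0 0;0 0 0 10 0 0 0;0 0 0 13.5 0 0 0;0 0 0 17 0 0 0;0 0 0 20 0 0 0;0 0 0 22 0 0 0;0 0 0 23 0 0 0;0 0 0 23 0 0 0'
python3 -m inch '0 -0.1 1 0 0 0 0;0 -0.3 3 0 0 0 -1;0 -0.8 6 0 0 0 -2;0 -1.4 10 0 0 0 -4;0 -2 14.5 0 0 0 -6;0 -2.6 19 0 0 0 -8;0 -3.2 23.5 0 0 0 -10;0 -3.8 28 0 0 0 -11.6;0 -4.2 31.5 0 0 0 -11.6;0 -4.5 33.8 0 0 0 -11.6;0 -4.6 34.7 0 0 0 -11.6;0 -4.6 34.7 0 0 0 -11.6'
python3 -m inch '0 0 0 0 0 0 0;0 0 0 0 0 0 0'; python3 look.py w4.png
```

```text
t: 10.48
eef_pos: [0.5311, -0.3267, 0.33]
ee_rot: [3.14, 0.0, -2.445]
force: [0.0, -0.8, -2.5]
width: 0.0093
t: 11.98
eef_pos: [0.4848, 0.0206, 0.3296]
ee_rot: [3.14, -0.0, -2.647]
force: [1.3, 0.7, -2.2]
width: 0.0091
t: 12.22
eef_pos: [0.4847, 0.0199, 0.3294]
ee_rot: [3.14, -0.001, -2.648]
force: [-0.4, 0.5, -2.1]
width: 0.0096
[ 0.524 -0.051  0.518]
right_bin [349.4 101.2] 0.92 [ 0.4829 -0.0554  0.05  ]
rail_top [308.8 145.8] 0.74 [0.5061 0.0066 0.135 ]
rivet_bin_grip [321.6 247.9] 0.85 [0.4444 0.092  0.17  ]
rivet_bin_grip [311. 149.] 0.15 [0.5043 0.003  0.17  ]
rivet_bin_back [310.5 219.6] 0.66 [0.4638 0.0828 0.13  ]
```

View pics/w4.png

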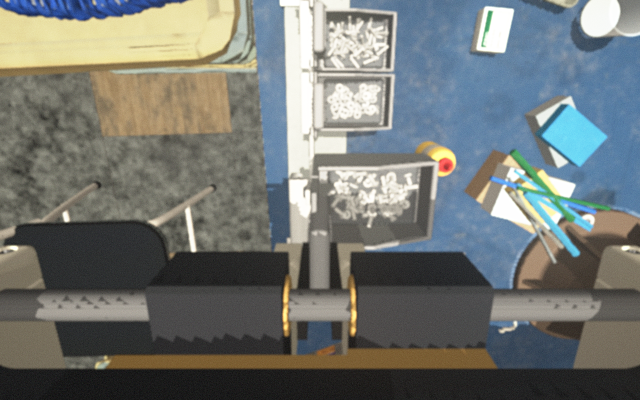

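```bash
cat > ov.py <<'E'
from fit2 import *
import sys
f=pickle.load(open("pics/w4.png.pkl","rb"))
P=least_squares(res,[.5,.0,.135,.5,.0675,.007,.007]).x
I=f["pixels"][:,:,::-1].copy();x0,y0,k=280,0,3.2
I=cv2.resize(np.ascontiguousarray(I[y0:y0+250,x0:x0+170]),None,fx=k,fy=k,interpolation=2)
def poly(T,ps,col):
    q=[tuple(int(v) for v in (proj(f,T(p))-[x0,y0])*k) for p in ps]
    for a,b in zip(q,q[1:]+q[:1]): cv2.line(I,a,b,col,1)
def binat(T,x,y,z,c):
    poly(T,[(x-.047,y+.031,z+.034),(x-.047,y-.031,z+.034),(x+.044,y-.031,z+.052),(x+.044,y+.031,z+.052)],c)
    poly(T,[(x+.034,y+.02,z+.14),(x+.034,y-.02,z+.14),(x+.044,y-.02,z+.14),(x+.044,y+.02,z+.14)],(0,0,255))
T=rail(P);h=P[4]/2
binat(T,-.0465,-h-.031,-.075-P[5],(0,255,0));binat(T,-.0465,h+.031,-.075-P[6],(0,255,0))
poly(T,[(-.0025,-.15,0),(.0025,-.15,0),(.0025,.15,0),(-.0025,.15,0)],(255,0,255))
yaw=np.pi-2.648
G=rail([.4847,.0199,.3294-.0995,yaw])
binat(G,-.039,0,0,(0,255,255))
cv2.imwrite("pics/c4.png",I[:600])
E
python3 ov.py
```

```text
(no output)
```

View pics/c4.png

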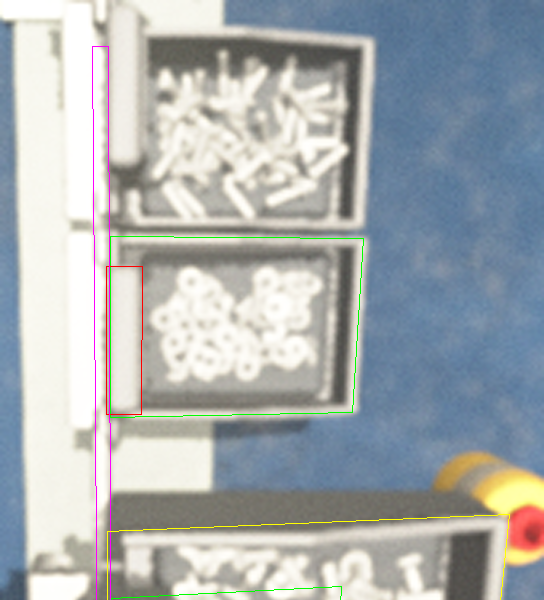

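```bash
python3 -m inch '0 0 0 -0.5 0 0 0;0 0 0 -1.5 0 0 0;0 0 0 -3.5 0 0 0;0 0 0 -5.5 0 0 0;0 0 0 -7 0 0 0;0 0 0 -8 0 0 0;0 0 0 -8.5 0 0 0;0 0 0 -8.5 0 0 0'
python3 -m inch '0 0 0 -0.3 0 0 0;0 0 0 -0.6 0 0 0;0 0 0 -0.9 0 0 0;0 0 0 -1.2 0 0 0;0 0 0 -1.5 0 0 0;0 0 0 -1.5 0 0 0'
python3 -c "
from station import telemetry as t;s=t.get_state();print(s['force'],s['moment'],s['eef_pos'])"
```

```text
t: 13.52
eef_pos: [0.4849, 0.0204, 0.2446]
ee_rot: [3.14, -0.0, -2.647]
force: [-0.1, -0.9, -2.0]
width: 0.0089
t: 14.28
eef_pos: [0.4847, 0.0203, 0.2294]
ee_rot: [3.14, -0.001, -2.647]
force: [0.3, 0.7, -2.4]
width: 0.0093
[ 0.29668282  0.71885769 -2.40856567] [-0.02456293  0.04274139 -0.04699725] [0.48471769 0.0203188  0.22935589]
```

```bash
python3 -m inch '0 0 0 -0.3 0 0 0;0 0 0 -0.6 0 0 0;0 0 0 -0.9 0 0 0;0 0 0 -1.2 0 0 0;0 0 0 -1.5 0 0 0;0 0 0 -1.8 0 0 0;0 0 0 -1.8 0 0 0'
python3 look.py w5.png
python3 - <<'E'
import cv2
a=cv2.imread("pics/w5.png")[60:250,270:450]
cv2.imwrite("pics/c5.png",cv2.resize(a,None,fx=3.15,fy=3.15,interpolation=2))
E
```

```text
t: 15.15
eef_pos: [0.4846, 0.0203, 0.2111]
ee_rot: [3.14, -0.001, -2.647]
force: [0.3, 0.7, -2.8]
width: 0.0094
[ 0.524 -0.051  0.4  ]
right_bin [361.4 106.2] 0.93 [ 0.4807 -0.0555  0.05  ]
rail_top [307.  169.8] 0.79 [0.5041 0.0059 0.135 ]
rivet_bin_back [312.4 223.1] 0.84 [0.4792 0.0441 0.13  ]
```

View pics/c5.png

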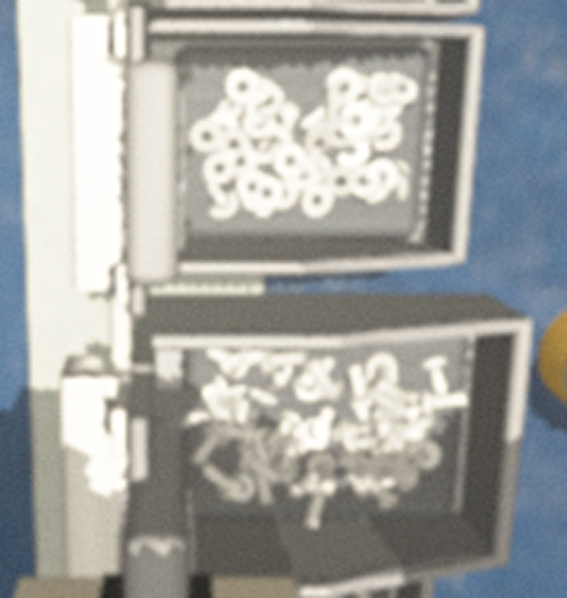

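```bash
python3 -m inch '0 0 0 -0.2 0 0 0;0 0 0 -0.4 0 0 0;0 0 0 -0.6 0 0 0;0 0 0 -0.6 0 0 0' | grep -E "eef|force"
python3 -m inch '0 0 0 -0.2 0 0 0;0 0 0 -0.4 0 0 0;0 0 0 -0.4 0 0 0'| grep -E "eef|force"
```

```text
eef_pos: [0.4846, 0.0203, 0.2052]
force: [-0.3, 0.6, -2.7]
eef_pos: [0.4845, 0.0203, 0.201]
force: [-0.1, 0.9, -1.9]
```

```bash
python3 -m inch '0 0 0 -0.2 0 0 0;0 0 0 -0.4 0 0 0;0 0 0 -0.4 0 0 0' | grep -E "eef|force"
```

```text
eef_pos: [0.4843, 0.0202, 0.1968]
force: [-0.5, 0.0, -2.9]
```

```bash
python3 -m inch '0 0 0 -0.2 0 0 0;0 0 0 -0.4 0 0 0;0 0 0 -0.4 0 0 0' | grep -E "eef|force"
```

```text
eef_pos: [0.4842, 0.0202, 0.1926]
force: [0.7, -0.1, -2.3]
```

```bash
python3 -m inch '0 0.03 0 -0.2 0 0 0;0 0.03 0 -0.4 0 0 0;0 0.03 0 -0.4 0 0 0' | grep -E "eef|force"
```

```text
eef_pos: [0.4844, 0.0201, 0.1884]
force: [-0.9, 0.3, -1.1]
```

```bash
python3 -m inch '0 0.02 0 -0.2 0 0 0;0 0.02 0 -0.4 0 0 0;0 0.02 0 -0.4 0 0 0' | grep -E "eef|force"
```

```text
eef_pos: [0.4848, 0.0202, 0.1843]
force: [0.3, 0.2, -2.0]
```

```bash
python3 -m inch '0 0.02 0 -0.15 0 0 0;0 0.02 0 -0.3 0 0 0;0 0.02 0 -0.3 0 0 0' | grep -E "eef|force"
```

```text
eef_pos: [0.4854, 0.0203, 0.1815]
force: [1.4, -0.3, -0.4]
```

```bash
python3 -m inch '0 0.02 0.01 -0.15 0 0 0;0 0.02 0.01 -0.3 0 0 0;0 0.02 0.01 -0.3 0 0 0' | grep -E "eef|force"
```

```text
eef_pos: [0.4858, 0.0204, 0.1788]
force: [0.8, -0.5, 4.7]
```

```bash
python3 -m inch '0 0.02 0.01 -0.15 0 0 0;0 0.02 0.01 -0.3 0 0 0;0 0.02 0.01 -0.3 0 0 0' | grep -E "eef|force"; python3 -c "
from station import telemetry as t;s=t.get_state();print(s['force'],s['moment'],s['ee_rot'])"
```

```text
eef_pos: [0.4863, 0.0203, 0.1765]
force: [-0.3, -0.2, 7.8]
[-0.33346872 -0.18010702  7.7990499 ] [-0.07600378  0.43746244 -0.04494459] [ 3.14103861e+00 -5.35259164e-04 -2.64682037e+00]
```

```bash
python3 -m inch '0 0 0 -0.1 0 0 0;0 0 0 -0.2 0 0 0;0 0 0 -0.2 0 0 0' | grep -E "eef|force"
```

```text
eef_pos: [0.4863, 0.0202, 0.1747]
force: [-0.5, -0.9, 4.9]
```

```bash
python3 -m inch '0 0 0 -0.1 0 0 0;0 0 0 -0.2 0 0 0;0 0 0 -0.2 0 0 0' | grep -E "eef|force"
```

```text
eef_pos: [0.4862, 0.0201, 0.1727]
force: [-0.3, 0.2, 4.2]
```

```bash
python3 -m inch '0 0 0 -0.1 0 0 0;0 0 0 -0.2 0 0 0;0 0 0 -0.2 0 0 0' | grep -E "eef|force|width"
```

```text
eef_pos: [0.4861, 0.02, 0.1707]
force: [-0.6, -0.1, 3.9]
width: 0.0094
```

```bash
python3 -m inch '0 0 0 -0.1 0 0 0;0 0 0 -0.2 0 0 0;0 0 0 -0.2 0 0 0' | grep -E "eef|force"
```

```text
eef_pos: [0.4861, 0.02, 0.1687]
force: [-0.0, -0.6, 3.8]
```

```bash
python3 -m inch '0 0 0 -0.1 0 0 0;0 0 0 -0.2 0 0 0;0 0 0 -0.2 0 0 0' | grep -E "eef|force"
```

```text
eef_pos: [0.486, 0.02, 0.1666]
force: [-0.8, 0.1, 3.1]
```

```bash
python3 -m inch '0 0 0 -0.1 0 0 0;0 0 0 -0.2 0 0 0;0 0 0 -0.2 0 0 0' | grep -E "eef|force|width"
```

```text
eef_pos: [0.486, 0.0199, 0.1645]
force: [-0.5, -0.0, 2.8]
width: 0.0095
```

```bash
python3 -m inch '0 0 0 -0.1 0 0 0;0 0 0 -0.2 0 0 0;0 0 0 -0.2 0 0 0' | grep -E "eef|force|t:"
```

```text
t: 21.58
eef_pos: [0.486, 0.0199, 0.1625]
ee_rot: [3.141, -0.001, -2.647]
force: [-0.1, -0.3, 3.4]
```

```bash
python3 -m inch '0 0 0 -0.1 0 0 0;0 0 0 -0.2 0 0 0;0 0 0 -0.2 0 0 0' | grep -E "eef|force"
```

```text
eef_pos: [0.4859, 0.0199, 0.1604]
force: [-0.5, -0.9, 3.1]
```

```bash
python3 -m inch '0 0 0 -0.1 0 0 0;0 0 0 -0.2 0 0 0;0 0 0 -0.2 0 0 0' | grep -E "eef|force"
```

```text
eef_pos: [0.4859, 0.0199, 0.1584]
force: [-0.3, -0.8, 4.7]
```

```bash
python3 -m inch '0 0 0 -0.1 0 0 0;0 0 0 -0.2 0 0 0;0 0 0 -0.2 0 0 0' | grep -E "eef|force|width"
```

```text
eef_pos: [0.4858, 0.0199, 0.156]
force: [0.9, 0.3, 0.5]
width: 0.0097
```

```bash
python3 -m inch '0 0 0 -0.1 0 0 0;0 0 0 -0.1 0 0 0' | grep -E "eef|force|t:"
```

```text
t: 22.95
eef_pos: [0.4858, 0.02, 0.1547]
ee_rot: [3.141, -0.002, -2.647]
force: [0.7, 0.6, -0.3]
```

The force dropped at the click, around z = 0.157. I'll press on until the sharp rise.

```bash
python3 -m inch '0 0 0 -0.1 0 0 0;0 0 0 -0.1 0 0 0' | grep -E "eef|force"
```

```text
eef_pos: [0.4858, 0.0201, 0.1535]
force: [1.8, -0.9, -1.3]
```

```bash
python3 -m inch '0 0 0 -0.1 0 0 0;0 0 0 -0.1 0 0 0' | grep -E "eef|force"
```

```text
eef_pos: [0.4857, 0.0201, 0.1523]
force: [2.0, 0.6, -1.7]
```

```bash
python3 -m inch '0 0 0 -0.05 0 0 0;0 0 0 -0.05 0 0 0' | grep -E "eef|force"
```

```text
eef_pos: [0.4859, 0.02, 0.1521]
force: [-0.0, -0.9, 3.5]
```

```bash
python3 -m inch '0 0 0 -0.05 0 0 0;0 0 0 -0.05 0 0 0' | grep -E "eef|force"
```

```text
eef_pos: [0.4859, 0.02, 0.1521]
force: [-1.5, 0.2, 5.9]
```

```bash
python3 -m inch '0 0 0 -0.04 0 0 0;0 0 0 -0.04 0 0 0' | grep -E "eef|force"
```

```text
eef_pos: [0.4859, 0.02, 0.1521]
force: [-1.7, -0.3, 6.2]
```

```bash
python3 -m inch '0 0 0 -0.06 0 0 0;0 0 0 -0.08 0 0 0;0 0 0 -0.08 0 0 0' | grep -E "eef|force|width"
```

```text
eef_pos: [0.4861, 0.02, 0.1521]
force: [-3.3, 0.3, 8.6]
width: 0.0093
```

```bash
python3 -m inch '0 0 0 -0.08 0 0 0;0 0 0 -0.12 0 0 0;0 0 0 -0.12 0 0 0' | grep -E "eef|force|width"
```

```text
eef_pos: [0.4863, 0.02, 0.152]
force: [-4.0, 0.6, 13.3]
width: 0.0096
```

```bash
python3 -m inch '0 0 0 0 0 0 0;0 0 0 0 0 0 0' 10 | grep -E "eef|force|width"
python3 -m inch '0.3 0 0 0 0 0 0;0.3 0 0 0 0 0 0;0.3 0 0 0 0 0 0;0.3 0 0 0 0 0 0;0.3 0 0 0 0 0 0' | grep -E "eef|force|width"
```

```text
eef_pos: [0.486, 0.0199, 0.152]
force: [-1.5, 0.1, 5.1]
width: 0.0099
eef_pos: [0.486, 0.0199, 0.1519]
force: [-0.3, 1.0, -0.4]
width: 0.0261
```

Now I rise clear and back off for a last look from a vantage like w3.

```bash
python3 -m inch '0.3 0 0 0.5 0 0 0;0.3 0 0 1.5 0 0 0;0.3 0 0 3 0 0 0;0.3 0 0 5 0 0 0;0.3 0 0 8 0 0 0;0.3 0 0 11 0 0 0;0.3 0 0 14 0 0 0;0.3 0 0 17 0 0 0;0.3 0 0 19 0 0 0;0.3 0 0 19 0 0 0'
python3 look.py w6.png
cat > ov2.py <<'E'
from fit2 import *
f=pickle.load(open("pics/w6.png.pkl","rb"))
P=least_squares(res,[.5,.0,.135,.5,.0675,.007,.007]).x
x0,y0,k=270,0,2.6
I=cv2.resize(np.ascontiguousarray(f["pixels"][:,:,::-1][0:230,x0:x0+190]),None,fx=k,fy=k,interpolation=2)
def poly(T,ps,col):
    q=[tuple(int(v) for v in (proj(f,T(p))-[x0,y0])*k) for p in ps]
    for a,b in zip(q,q[1:]+q[:1]): cv2.line(I,a,b,col,1)
def binat(T,y,z,c):
    x=-.0465
    poly(T,[(x-.047,y+.031,z+.034),(x-.047,y-.031,z+.034),(x+.044,y-.031,z+.052),(x+.044,y+.031,z+.052)],c)
T=rail(P);h=P[4]/2
binat(T,-h-.031,-.075-P[5],(0,255,0));binat(T,h+.031,-.075-P[6],(0,255,0))
binat(T,0,.1521-.0995-P[2],(0,255,255))
cv2.imwrite("pics/c6.png",I)
E
python3 ov2.py
```

```text
t: 27.08
eef_pos: [0.4867, 0.02, 0.3446]
ee_rot: [-3.141, 0.004, -2.646]
force: [0.4, 0.7, -0.4]
width: 0.0264
[ 0.525 -0.051  0.534]
left_bin [351.5 195.7] 0.69 [0.4181 0.0557 0.05  ]
right_bin [351.3 105.5] 0.79 [ 0.4803 -0.052   0.05  ]
rivet_bin_grip [322.9 169.7] 0.61 [0.4852 0.0187 0.17  ]
rivet_bin_back [317.7 162.3] 0.86 [0.4903 0.0216 0.13  ]
```

View pics/c6.png

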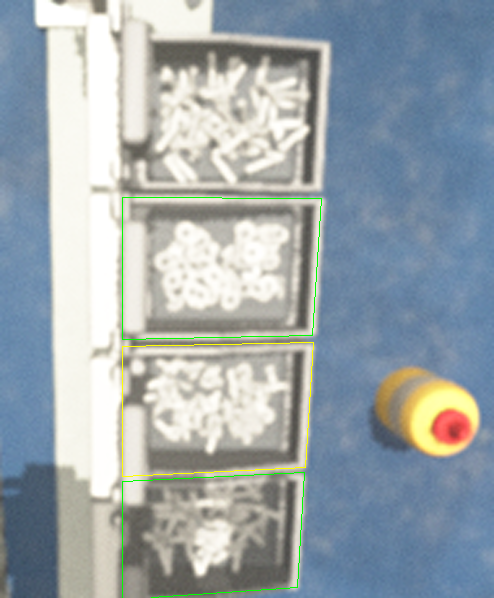

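The last picture shows the bin hanging in line between its neighbours. The right bin sits on its earlier outline at about (220,265), the rivet bin at (215,410) and the left bin at (210,535). No rivets have spilled.

```bash
python3 -c "
from station import arm;print(arm.job_done())"
```

```text
the job is handed in; nothing more can be done
None
```

The rivet bin is back on the rail in the gap, pressed home and released, and the job was handed in at about 27 s of the 51 s allowed.

- **Seating:** The push peaked at about 10 N net as the tongue met the bar's lip (TCP height z ≈ 0.177 m). It dropped at the click (z ≈ 0.157 m), then rose sharply at z ≈ 0.152 m, which I took as home. I pressed there to about 16 N net and the bin moved no further, so the highest push I read was well under the 25 N limit.
- **Last picture:** The bin hangs upright and level with the outline I predicted for it. Both neighbours sit on the outlines I measured before the insertion, and no spilled rivets are visible.
- **Release:** The gripper is open and more than 15 cm above the bin, with no force on the tool.

No check failed or disagreed. However, I did not measure the tongue angle directly: the click is inferred from the force drop and its distance before home.

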